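# Draw the bolt on the shavings-box hatch

### The job

Unbolt the hatch on top of the low plywood shavings box: lift the bolt's ball handle up out of the notch it lies in, slide the bolt all the way back out of its keeper, then let the handle down into the other notch so that the bolt stays parked open. Let go; do not push against the tool rail with its chisels beside the handle, and leave the ear defenders, the mallet and the wooden template where they are.

Things in the scene. Friction and masses are not known exactly. Their poses are not given: they have to be found in the camera images.
- shavings_box: Low plywood box, fixed to the bench, with a hatch board in its top: 250 (x) x 380 (y) x 60 mm high. Origin at the centre of its underside, z up. A tool rail stands along its +x edge; a steel barrel bolt lies on top along the box's y. All x and y below are in this box's frame.
- bolt_axis (a point): Fixed point on the bolt's axis, which runs along the box's y at x = -30 mm, 84 mm over the bench. The bolt (18 mm round, 160 long) lies in two steel saddles at y = +-65 mm, tops 98 mm over the bench; the keeper is at y = +105 to +135 mm. The point's axes are those of the box.
- parked_notch (a point): Centre of the mouth of the parked (open) notch in the guard: a steel strip along y between bolt and rail, x from -4 to +4 mm, y from -60 to +60, top 106 mm over the bench. Two notches 20 mm wide, cut down to 80 mm over the bench: locked at y = +35 mm, parked at y = -35 mm. The point is at x = 0, y = -35 mm.
- tool_rail: Wooden tool rail along the box's +x edge: a bar 28 mm thick, x from +56 to +84 mm, spanning 130 to 175 mm over the bench between posts at y = +-168 mm; four chisels stand in it, up to 280 mm high. Origin at box x = +70 mm, y = 0, 60 mm over the bench. It overhangs the rim of the lowered ball, so the gripper has to lean back to the -x side, about 20 to 45 degrees from vertical.
- knob (a point): Centre of the steel ball, 28 mm diameter, on the handle: a stalk of 10 mm diameter, ball centre 80 mm from the bolt's axis; handle and bolt about 0.37 kg. Handle down: the stalk points to the box's +x and 12 degrees upward, ball centre at x = +48 mm, 101 mm over the bench. The point moves and turns with the handle.
- handle (a joint): Angle of the handle about the bolt's axis, rad: 0 = down, as it lies in a notch (12 degrees above level, towards the rail), growing as it is lifted towards the bolt's top, at most 1.30 (nearly upright). Above about 0.70 the stalk is clear over the guard. The handle falls back by its own weight when let go.
- bolt (a joint): How far the bolt is drawn, m: 0 = fully locked in the keeper, 0.080 = fully drawn (a stop). It slides towards the box's -y; the stalk is at box y = 40 mm minus this value. The locked notch gives play from 0 to 0.010, the parked notch from 0.070 to 0.080. Sliding takes about 3 N. The tip leaves the keeper at 0.035.
- ear_defenders_mid (a point): Yellow ear defenders with a black band, about 150 x 130 x 76 mm, loose on the bench beside the box on its +y side; point midway between the cups, 38 mm up. Leave alone.
- mallet_mid (a point): Wooden mallet, 270 mm long, head 70 x 130 x 60 mm, loose on the bench beside the box on its -y side; point at the centre of the head, 30 mm up. Leave alone.
- template_mid (a point): Plywood template, a 90 x 200 x 22 mm base with a 75 mm high upright at one end, loose on the bench behind the rail (+x side); point at the centre of the base, 11 mm up. Leave alone.

How it is judged:
On the way, in this order (a step that is already met when the one before it is completed fails the run):
1. the handle is lifted clear of the guard while the bolt is still locked (value of joint handle above 0.6 rad and value of joint bolt below 0.02 m), for 0.1 s.
2. the bolt is drawn back with the handle up (value of joint bolt above 0.06 m and value of joint handle above 0.5 rad), for 0.1 s.
At the end, for the whole second after the job is handed in: The bolt is drawn by more than 66 mm, its handle lies down in the parked notch (within 0.10 rad of fully down), and both are at rest (value of joint bolt above 0.066 m and value of joint handle below 0.1 rad and velocity of joint bolt between -0.01 and 0.01 m/s and velocity of joint handle between -0.1 and 0.1 rad/s); the robot touches nothing.
It fails at once if the ear defenders, the mallet or the template is moved by more than 30 mm (distance of any of ear_defenders_mid, mallet_mid, template_mid from where it was at the start of the episode above 0.03 m).
It fails at once if the robot pushes on the tool rail or its chisels with over 10 N (contact force between tool_rail and the arm above 10 N or contact force between tool_rail and the fingers above 10 N).
It also fails if it takes over 43 s, if anything falls off the work surface, if the arm or the gripper's body presses on something with over 40 N, if the wrist force passes 120 N, or if a joint passes its speed limit or range.

### The arm

A 7-joint arm with a two-finger parallel gripper is mounted at the origin on the work surface. World frame = base frame: x ahead of the robot, y to its left, z up, the work surface at z = 0. Lengths are in m, angles in rad, forces in N, time in s.
With the tool pointing down it reaches from about 0.35 to 0.9 m from the base axis. Payload 19.9 kg.
Tool frame: the origin (TCP) lies between the finger pads; the fingertips stand 25 mm ahead of it and the grasp point (between the pads) lies 6 mm ahead of it (robot.tip_reach is the distance from the TCP to the fingertips, in m); y points along the fingers, x is the direction in which the jaws open and shut, and the axes are right-handed (so a half turn about y gives the same grasp; the last joint's range is limited). The gripper opens to 85 mm and grips with 20 to 120 N. Pads are 22 mm wide; open, the fingers measure 114 mm over their backs; the gripper's body (76 mm by 85 mm) begins 54 mm behind the grasp point. The pads swing forward as they close: fully open they stand 13 mm farther back than shut.
Start: joints at [1.27, 0.417, -0.01, 1.614, 0.005, 1.111, -0.053], TCP at [0.16, -0.604, 0.256] pointing down, gripper open.
Joint ranges: [-2.81, 2.81], [-0.39, 2.02], [-1.27, 1.25], [0.06, 2.57], [-1.19, 4.33], [0.19, 2], [-2.82, 2.82]. Speed limits (rad/s): [1.89, 1.89, 2.39, 2.39, 3.01, 3.01, 3.01].

### API

Orientations are given as [roll, pitch, yaw] about the fixed x, y, z axes, in that order (R = Rz(yaw) Ry(pitch) Rx(roll)).
In Python, from bench import robot gives the robot as it stands.
- The arm moves only by the tool step_arm, never from a script. Its arguments are lists of equal length, an entry for each row: "delta_pos": the shift along the tool's x, y, z in m, a list of three; "twist": the turn about the tool's y in rad; "gripper": the gripper's target within -1 to 1 (fully open at 1, half-way at 0, shut at -1). In form: {"delta_pos": [[tx, ty, tz], ...], "twist": [twist, ...], "gripper": [gripper, ...]}. A call has 1 to 5 rows; each row shifts and turns the commanded pose from where the row before left it, along the tool's axes as they then stand; what a row does not reach is not made up. A row lasts 1/8 s, in which the tool goes at most 62.5 mm and 10.7 degrees, less where a joint would pass 70% of its speed; a pose out of reach is approached as far as the arm can. A call is refused whole if a number of a shift passes 0.0625 or a number of a turn 0.188, either way. A call with a gripper value outside its range is refused whole. The fingers move at their own pace and stop on an object; "squeeze" is the grip in N (left out, the last holds). Time passes only in rows, so rows that do not move let the fingers close. It gives the time, the measured TCP pose, the force and the opening at its end, in the units of the state.
- robot.sense(): the state, without advancing time (a new reading comes with each control period).
- robot.read_camera(name): name is "side" or "top" or "wrist"; returns a dict with "frame" (384x512x3 uint8, blue, green, red), "camera_matrix" (3x3 intrinsics, pixels), "rvec" (rotation vector, rad) and "tvec" (3), from world to camera coordinates, as OpenCV has them; the wrist camera has in their place "T_tool_cam" (4x4, takes a point from camera to tool coordinates, whose origin is the TCP and whose axes are the tool frame's). Camera axes: x right, y down, z forward; pixel columns grow to the right and rows downward; lengths in m; the calibration is good to about 2 mm. A picture is of the moment at which its call begins: read the wrist's pose just before it. There is no depth.
- robot.sign_off(): hands the job in, once; it reports no verdict.
The state is a dict: "time": time; "joint_positions": joint angles; "qd": joint speeds; "effort": joint torques, N m; "eef_pos": TCP position; "orientation": TCP orientation; "contact_force": force on the tool from outside, world axes, zero at the start; "moment": the same for the moment, N m; "grip_width": finger opening in m.
Only numpy, scipy, OpenCV 4.12 (cv2) and the standard library are available. Lean on these libraries where they do the work, as an engineer would, in place of code of your own. Each camera call takes 0.05 s, during which the arm holds its last target.

## Working session

There is one attempt and no reset: what is moved stays moved. The work goes in short steps, Python scripts to look and compute and a tool call to move; the robot and the scene stay as the last step left them, time stands still between calls to the robot, and variables do not carry over. Pictures are saved under pics/ and viewed, and the job is handed in when it is done.

Besides the shell and the picture viewer there is one more tool, called after "Call:" as name(argument=value, ...) on one line, values as JSON. step_arm: Moves the arm, as the interface text tells. Its arguments: {"type":"object","properties":{"delta_pos":{"type":"array"},"twist":{"type":"array"},"gripper":{"type":"array"},"squeeze":{"type":"number"}},"required":["delta_pos","twist","gripper"]}

```bash
ls; mkdir -p pics; python3 - <<'E'
from bench import robot
import cv2,pickle
s=robot.sense()
for k,v in s.items(): print(k,v)
d={}
for n in ["side","top","wrist"]:
    c=robot.read_camera(n); d[n]=c
    cv2.imwrite(f"pics/{n}0.png",c["frame"])
    print(n,c["camera_matrix"].tolist(),[ (k,v.tolist()) for k,v in c.items() if k in("rvec","tvec","T_tool_cam")])
d["s"]=s
pickle.dump(d,open("c0.pkl","wb"))
E
```

```text
pics
time 0.0
joint_positions [ 1.27050281  0.41799966 -0.01031395  1.61421101  0.00469891  1.11068896
 -0.05302585]
qd [ 0.00084757 -0.00020105 -0.00112101 -0.00249708  0.00166622 -0.00164674
 -0.00100299]
effort [-3.82950684e-04 -8.64445853e+01  6.78362958e-01 -4.34910715e+01
  1.91106589e-02  7.37559370e-03 -1.30878749e-05]
eef_pos [ 0.15985861 -0.60386491  0.25562868]
orientation [-1.57088514e+00  1.27997702e-03 -1.31201080e+00]
contact_force [-0.07042817 -0.10790528  0.3669819 ]
moment [-0.02119253 -0.00868723  0.00542342]
grip_width 0.08563823564407674
side [[401.79008069632704, 0.0, 258.74476088157326], [0.0, 401.79008069632704, 181.76954811437284], [0.0, 0.0, 1.0]] [('rvec', [0.11189642758957778, -2.772357951903452, 1.4436796299010195]), ('tvec', [0.6324326047520993, 0.10115405617909791, 1.1363488087594322])]
top [[434.5823135743027, 0.0, 254.7226587152808], [0.0, 434.5823135743027, 189.87130058253442], [0.0, 0.0, 1.0]] [('rvec', [2.148781729474454, -2.1220959170498976, 0.22444505033608536]), ('tvec', [-0.006768098507265802, 0.6483769067351123, 1.2709738267376463])]
wrist [[291.2810885874226, 0.0, 254.9846232138087], [0.0, 291.2810885874226, 188.3965689076346], [0.0, 0.0, 1.0]] [('T_tool_cam', [[0.9999998973553405, 0.0003805525504773084, 0.0002459045789391323, 0.0008677141783399733], [-0.00011187898077326134, -0.3185293918186453, 0.9479129780896214, -0.11879112236492895], [0.00043905853741751683, -0.9479129083029714, -0.3185293165474733, 0.08396129059665491], [0.0, 0.0, 0.0, 1.0]])]
```

View pics/side0.png

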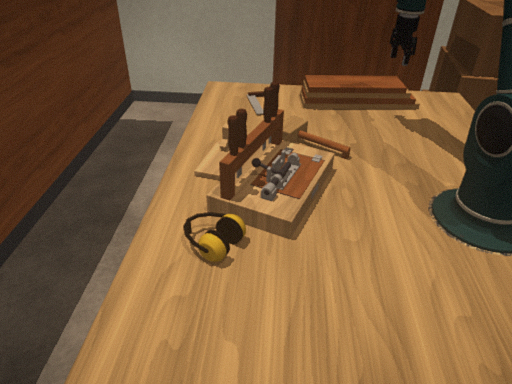

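View pics/top0.png

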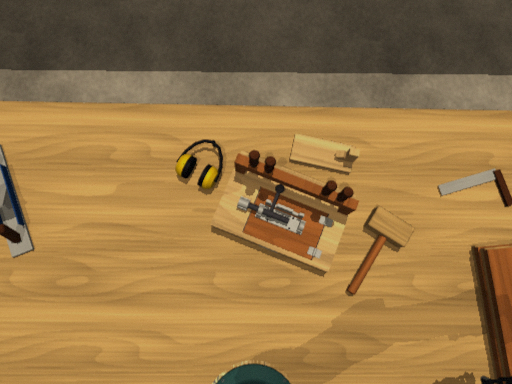

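View pics/wrist0.png

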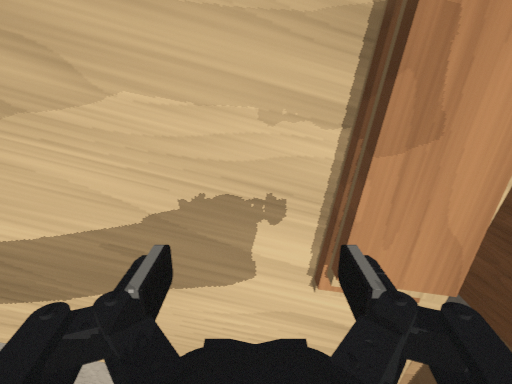

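```bash
python3 - <<'E'
import cv2,pickle
d=pickle.load(open("c0.pkl","rb"))
t=d["top"]["frame"][140:290,190:380]; cv2.imwrite("pics/topz.png",cv2.resize(t,None,fx=4,fy=4,interpolation=cv2.INTER_CUBIC))
t=d["side"]["frame"][75:240,190:360]; cv2.imwrite("pics/sidez.png",cv2.resize(t,None,fx=3.6,fy=3.6,interpolation=cv2.INTER_CUBIC))
E
```

```text
(no output)
```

View pics/topz.png

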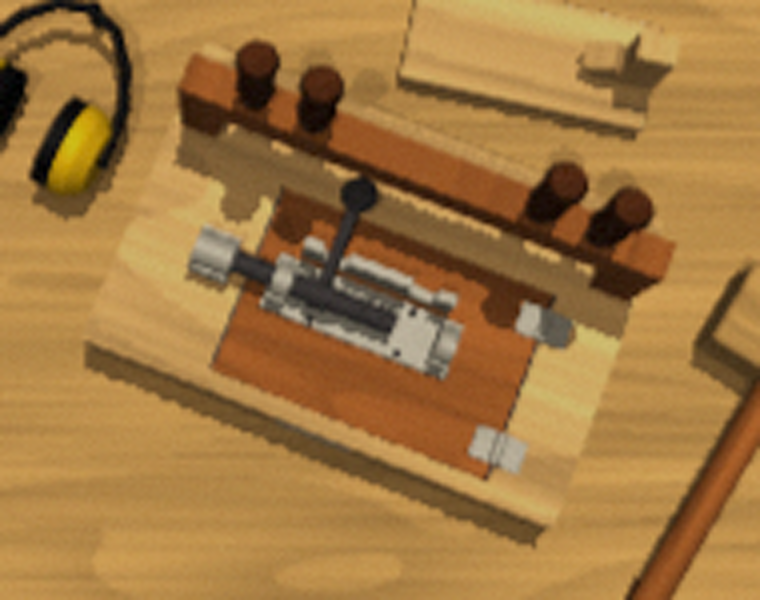

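View pics/sidez.png

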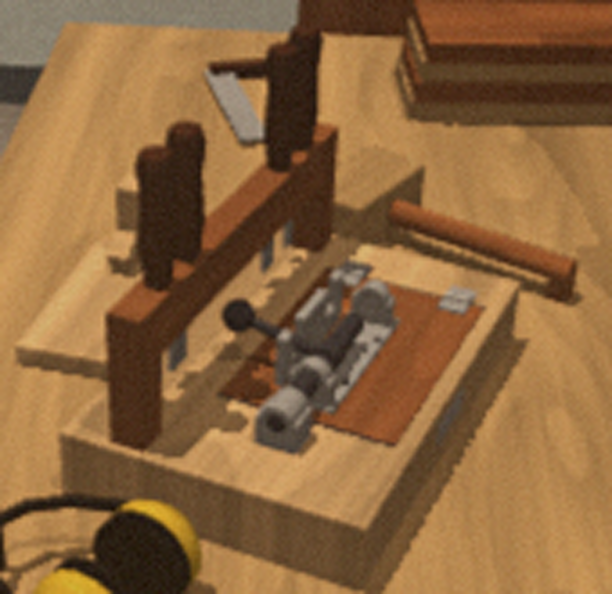

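```bash
cat > h.py <<'E'
import numpy as np,cv2,pickle
def cam(c):
    R=cv2.Rodrigues(np.array(c["rvec"]))[0]; t=np.array(c["tvec"]).ravel(); return np.array(c["camera_matrix"]),R,t
def ray(c,u,v):
    K,R,t=cam(c); d=R.T@np.linalg.solve(K,[u,v,1]); o=-R.T@t; return o,d/np.linalg.norm(d)
def onz(c,u,v,z):
    o,d=ray(c,u,v); return o+d*(z-o[2])/d[2]
def tri(c1,p1,c2,p2):
    o1,d1=ray(c1,*p1);o2,d2=ray(c2,*p2)
    A=np.stack([d1,-d2],1); s=np.linalg.lstsq(A,o2-o1,rcond=None)[0]
    a=o1+s[0]*d1;b=o2+s[1]*d2; return (a+b)/2,np.linalg.norm(a-b)
def proj(c,P):
    K,R,t=cam(c); return cv2.projectPoints(np.array(P,float).reshape(-1,3),R,t,K,None)[0].reshape(-1,2)
E
python3 - <<'E'
from h import *
d=pickle.load(open("c0.pkl","rb")); T,S=d["top"],d["side"]
print("camT",ray(T,0,0)[0],"camS",ray(S,0,0)[0])
C=[onz(T,212,226.25,.06),onz(T,327,270.5,.06)]
D=[onz(S,291.4,222.2,.06),onz(S,207.2,195.8,.06),onz(S,333.9,154.7,.06)]
print(C,D)
print("near edge len",np.linalg.norm(C[0]-C[1]),np.linalg.norm(D[0]-D[2]),np.linalg.norm(D[0]-D[1]))
print("ball",tri(T,(279.75,188.75),S,(256.1,162.5)), onz(T,279.75,188.75,.101),onz(S,256.1,162.5,.101))
for a,b in [(C[0],C[1]),(D[0],D[2])]:
    v=a-b; print("yaw",np.arctan2(v[1],v[0])-np.pi/2)
E
```

```text
camT [0.40345268 0.03243086 1.36820578] camS [0.58503176 0.91557965 0.72176417]
[array([0.53518411, 0.12876975, 0.06      ]), array([ 0.40778129, -0.21608176,  0.06      ])] [array([0.54308746, 0.14119888, 0.06      ]), array([0.77234526, 0.05285644, 0.06      ]), array([ 0.40839984, -0.20189064,  0.06      ])]
near edge len 0.36763302471943604 0.368579938322853 0.24568989692237286
ball (array([ 0.64760679, -0.07261125,  0.09590796]), np.float64(0.0026945264273125756)) [ 0.64526587 -0.07209175  0.101     ] [ 0.64843306 -0.06505354  0.101     ]
yaw -0.35388949981719975
yaw -0.37408727733638614
```

```bash
cat > fit.py <<'E'
from h import *
from scipy.optimize import least_squares
d=pickle.load(open("c0.pkl","rb")); T,S=d["top"],d["side"]
obs=[(T,(212,226.25),(-.125,.19,.06)),(T,(327,270.5),(-.125,-.19,.06)),(T,(279.75,188.75),(.048,.04,.101)),
(S,(291.4,222.2),(-.125,.19,.06)),(S,(207.2,195.8),(.125,.19,.06)),(S,(333.9,154.7),(-.125,-.19,.06)),(S,(256.1,162.5),(.048,.04,.101))]
def w(p,P):
    c,s=np.cos(p[2]),np.sin(p[2]); return np.array([p[0]+c*P[0]-s*P[1],p[1]+s*P[0]+c*P[1],P[2]])
def f(p): return np.concatenate([proj(c,w(p,P))[0]-uv for c,uv,P in obs])
if __name__=="__main__":
    r=least_squares(f,[.6,-.1,-.36]); print(r.x); print(r.fun.reshape(-1,2).round(1))
    print("ball",w(r.x,(.048,.04,.101)))
E
python3 fit.py
python3 - <<'E'
import cv2,pickle
d=pickle.load(open("c0.pkl","rb"))
for i,(x,y) in enumerate([(200,210),(310,250)]):
    cv2.imwrite(f"pics/z{i}.png",cv2.resize(d["top"]["frame"][y:y+35,x:x+40],None,fx=12,fy=12,interpolation=cv2.INTER_NEAREST))
E
```

```text
[ 0.58929486 -0.0862974  -0.36414565]
[[-2.3 -1.7]
 [ 1.1  1. ]
 [-2.  -1.1]
 [ 1.2 -1.3]
 [-0.1 -1.4]
 [ 0.7 -2.7]
 [ 0.  -0.2]]
ball [ 0.64839347 -0.06601551  0.101     ]
```

```bash
cat > plan.py <<'E'
from h import *
from scipy.spatial.transform import Rotation as Ro
from bench import robot
def plan(tp,yaw,n,dec=3):
    s=robot.sense(); p=np.array(s["eef_pos"]); R=Ro.from_euler("xyz",s["orientation"])
    Y=R.as_matrix()[:,0]; cy=np.arctan2(Y[1],Y[0]); dy=yaw-cy
    tw=round(-dy/n,3); rows=[]
    for i in range(n):
        d=(np.array(tp)-p)/(n-i); l=np.round(R.inv().apply(d),dec); rows.append(l.tolist())
        p=p+R.apply(l); R=R*Ro.from_rotvec([0,tw,0])
    print("twist",tw); 
    for i in range(0,n,5): print(rows[i:i+5])
    print("end",p,R.as_euler("xyz"))
E
python3 -c "
from plan import *
plan([.542,-.068,.30],1.207,15)"
```

```text
twist -0.168
[[-0.028, -0.003, 0.034], [-0.022, -0.003, 0.038], [-0.015, -0.003, 0.041], [-0.008, -0.003, 0.043], [-0.001, -0.003, 0.044]]
[[0.006, -0.003, 0.043], [0.014, -0.003, 0.042], [0.02, -0.003, 0.039], [0.027, -0.003, 0.035], [0.032, -0.003, 0.03]]
[[0.037, -0.003, 0.024], [0.04, -0.003, 0.018], [0.042, -0.003, 0.011], [0.044, -0.002, 0.003], [0.044, -0.003, -0.004]]
end [ 0.54256795 -0.06794595  0.30017093] [-1.57021237e+00 -7.23167738e-04  1.20808307e+00]
```

Call:
step_arm(delta_pos=[[-0.028,-0.003,0.034],[-0.022,-0.003,0.038],[-0.015,-0.003,0.041],[-0.008,-0.003,0.043],[-0.001,-0.003,0.044]], twist=[-0.168,-0.168,-0.168,-0.168,-0.168], gripper=[1,1,1,1,1])

```text
time: 0.78
eef_pos: [0.2884, -0.4246, 0.2713]
orientation: [-1.571, 0.0, -0.466]
contact_force: [0.4, -0.6, 0.7]
grip_width: 0.0854
```

Call:
step_arm(delta_pos=[[0.006,-0.003,0.043],[0.014,-0.003,0.042],[0.02,-0.003,0.039],[0.027,-0.003,0.035],[0.032,-0.003,0.03]], twist=[-0.168,-0.168,-0.168,-0.168,-0.168], gripper=[1,1,1,1,1])

```text
time: 1.4
eef_pos: [0.4155, -0.2456, 0.2864]
orientation: [-1.571, 0.0, 0.373]
contact_force: [0.3, -1.6, -0.5]
grip_width: 0.0855
```

Call:
step_arm(delta_pos=[[0.037,-0.003,0.024],[0.04,-0.003,0.018],[0.042,-0.003,0.011],[0.044,-0.002,0.003],[0.044,-0.003,-0.004]], twist=[-0.168,-0.168,-0.168,-0.168,-0.168], gripper=[1,1,1,1,1])

```text
time: 2.02
eef_pos: [0.5432, -0.0671, 0.3003]
orientation: [-1.571, 0.0, 1.213]
contact_force: [1.5, -1.4, -0.2]
grip_width: 0.0853
```

```bash
cat > look.py <<'E'
import sys
from h import *
from bench import robot
def look(tag,names=("wrist",)):
    s=robot.sense(); d={"s":s}
    for n in names:
        if n=="wrist": d["s"]=robot.sense()
        d[n]=robot.read_camera(n); cv2.imwrite(f"pics/{n}{tag}.png",d[n]["frame"])
    pickle.dump(d,open(f"c{tag}.pkl","wb")); s=d["s"]
    print({k:np.round(s[k],4).tolist() for k in ("time","joint_positions","eef_pos","orientation","contact_force","grip_width")})
if __name__=="__main__": look(sys.argv[1],sys.argv[2:])
E
python3 look.py 1 wrist top side
```

```text
{'time': 2.025, 'joint_positions': [0.6676, 0.3128, -0.7338, 1.7377, 0.2251, 1.1775, 1.084], 'eef_pos': [0.5432, -0.0671, 0.3003], 'orientation': [-1.5706, 0.0001, 1.2131], 'contact_force': [1.4708, -1.4229, -0.1903], 'grip_width': 0.0853}
```

View pics/wrist1.png

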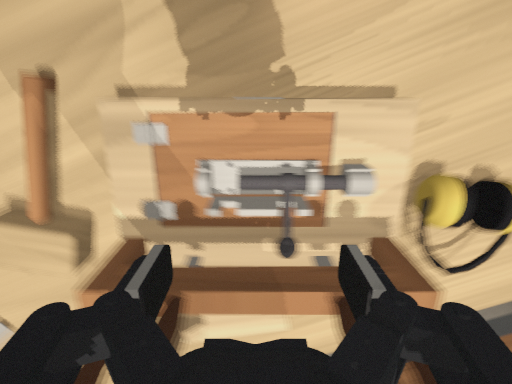

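View pics/side1.png

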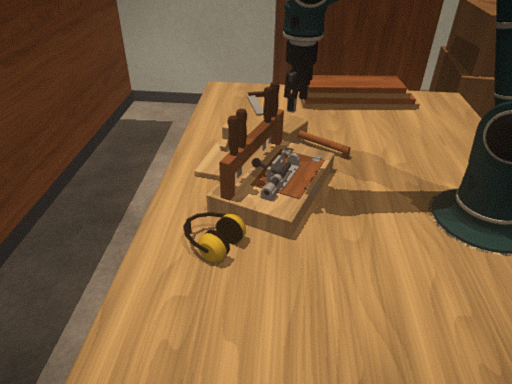

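Call:
step_arm(delta_pos=[[0,0,0],[0,0,0]], twist=[0,0], gripper=[1,1])

```text
time: 2.42
eef_pos: [0.5422, -0.0692, 0.3002]
orientation: [-1.571, 0.001, 1.206]
contact_force: [-0.2, 0.1, 0.2]
grip_width: 0.085
```

```bash
python3 look.py 2 wrist top side; python3 -c "
from h import *
d=pickle.load(open('c2.pkl','rb'))
print(proj(d['side'],d['s']['eef_pos']),proj(d['top'],d['s']['eef_pos']))
cv2.imwrite('pics/w2z.png',cv2.resize(d['wrist']['frame'][70:320,80:440],None,fx=2.2,fy=2.2,interpolation=cv2.INTER_CUBIC))"
```

```text
{'time': 2.425, 'joint_positions': [0.6703, 0.311, -0.7316, 1.7394, 0.2237, 1.1768, 1.0817], 'eef_pos': [0.5422, -0.0692, 0.3002], 'orientation': [-1.5707, 0.0005, 1.2059], 'contact_force': [-0.1852, 0.0535, 0.1941], 'grip_width': 0.085}
[[298.21891547  99.09280906]] [[285.19956203 214.59198379]]
```

View pics/w2z.png

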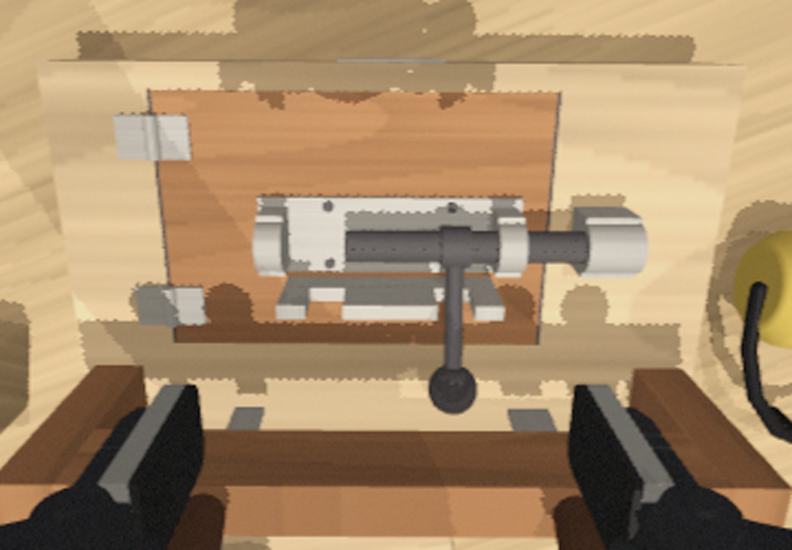

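View pics/side2.png

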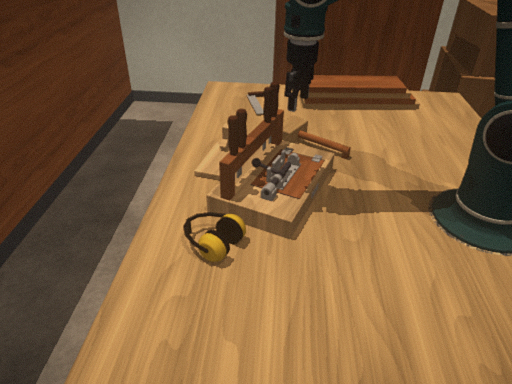

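```bash
cat > wfit.py <<'E'
from h import *
from fit import w
from scipy.spatial.transform import Rotation as Ro
from scipy.optimize import least_squares
def wcam(d):
    s=d["s"]; M=np.eye(4); M[:3,:3]=Ro.from_euler("xyz",s["orientation"]).as_matrix(); M[:3,3]=s["eef_pos"]
    A=np.linalg.inv(M@np.array(d["wrist"]["T_tool_cam"])); return {"camera_matrix":d["wrist"]["camera_matrix"],"rvec":cv2.Rodrigues(A[:3,:3])[0],"tvec":A[:3,3]}
if __name__=="__main__":
    d=pickle.load(open("c2.pkl","rb")); W=wcam(d)
    cr=lambda x,y:(x/2.2+80-.3,y/2.2+70-.3)
    ob=[(cr(452,389),(.048,.04,.101)),(cr(38,62),(-.125,-.19,.06)),(cr(748,68),(-.125,.19,.06))]
    r=least_squares(lambda p:np.concatenate([proj(W,w(p,P))[0]-uv for uv,P in ob]),[.59,-.086,-.364])
    print(r.x,r.fun.reshape(-1,2).round(1)); print("ball",w(r.x,(.048,.04,.101)), onz(W,*ob[0][0],.101))
    q=r.x
    im=cv2.resize(d["wrist"]["frame"],None,fx=1.5,fy=1.5)
    pts=[(x,y,z) for x in(-.004,.004) for y in (-.06,-.045,-.025,.025,.045,.06) for z in (.106,)]+[(x,y,.175) for x in(.056,.084) for y in(-.168,.168)]+[(-.03,y,.093) for y in(-.065,.065,.105,.135)]+[(.048,.04,.101)]
    for P in pts:
        u=proj(W,w(q,P))[0]*1.5; cv2.circle(im,(int(u[0]),int(u[1])),2,(0,255,0),-1)
    cv2.imwrite("pics/w2m.png",im)
E
python3 wfit.py
```

```text
[ 0.59386195 -0.08725895 -0.37767215] [[ 2.6  0.4]
 [-1.1 -1. ]
 [-1.5  0.7]]
ball [ 0.65322949 -0.06777829  0.101     ] [ 0.65150668 -0.07062876  0.101     ]
```

View pics/w2m.png

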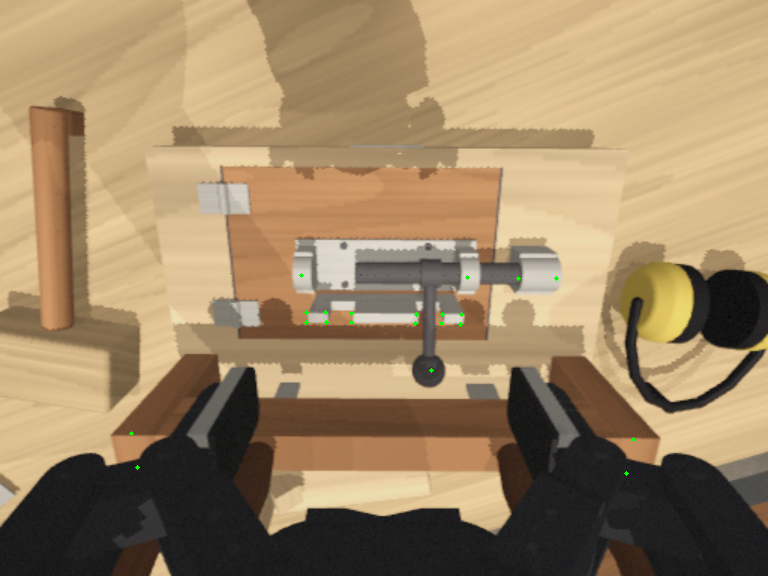

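```bash
python3 - <<'E'
from h import *
from fit import w
d=pickle.load(open('c2.pkl','rb')); S=d['side'];T=d['top']
p=np.array(d['s']['eef_pos']); im=S['frame'][0:130,250:350]
q=[.5939,-.0873,-.37]
k=6; im=cv2.resize(im,None,fx=k,fy=k,interpolation=cv2.INTER_CUBIC)
bx=np.array([np.cos(q[2]),np.sin(q[2]),0])
for h in (-.025,0,.048,.1,.15,.2):
    for o in (-.0425,-.038,0,.038,.0425):
        u=(proj(S,p+[0,0,h]+bx*o)[0]-[250,0])*k
        cv2.circle(im,(int(u[0]),int(u[1])),2,(0,255,0) if abs(o)<.04 else (0,0,255),-1)
    print(h,proj(S,p+[0,0,h]))
cv2.imwrite('pics/gr.png',im)
for uv in [(254,155),(270,161),(331,185),(347,192)]:
    P=onz(T,*uv,.28); c,s=np.cos(q[2]),np.sin(q[2]); v=P-[q[0],q[1],0]; print("chisel box",c*v[0]+s*v[1],-s*v[0]+c*v[1])
E
```

```text
-0.025 [[297.48785959 107.97381007]]
0 [[298.21891547  99.09280906]]
0.048 [[299.68031912  81.3394093 ]]
0.1 [[301.35547345  60.98932715]]
0.15 [[303.06449171  40.22785961]]
0.2 [[304.87890912  18.18598392]]
chisel box 0.06301849140285593 0.12811776886194498
chisel box 0.06376164459624772 0.08389715591610465
chisel box 0.06380326463019803 -0.08437392232509647
chisel box 0.06208321173542286 -0.1287517337029938
```

View pics/gr.png

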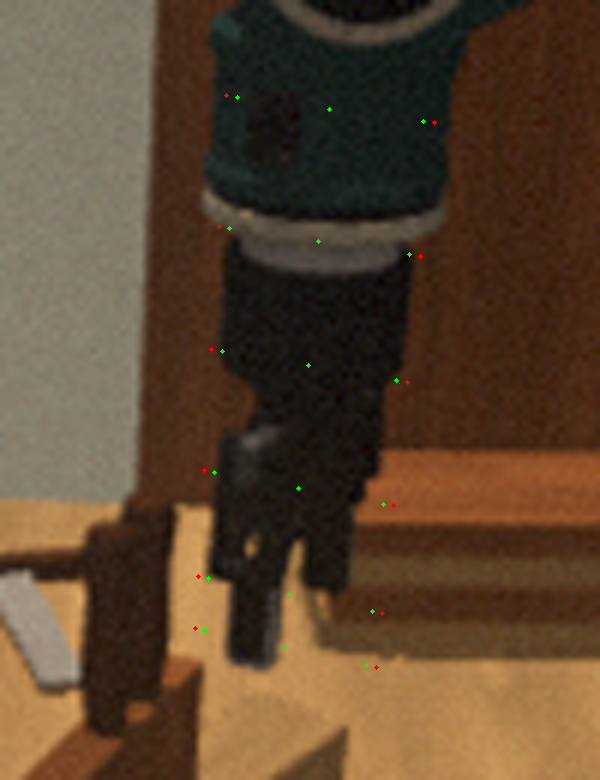

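```bash
python3 - <<'E'
from h import *
d=pickle.load(open('c0.pkl','rb')); S=d['side'];T=d['top']
q=[.5939,-.0873,-.372]; c,s=np.cos(q[2]),np.sin(q[2])
B=lambda P:(c*(P[0]-q[0])+s*(P[1]-q[1]),-s*(P[0]-q[0])+c*(P[1]-q[1]),P[2])
for a,b in [((254.5,153),(233.6,117.2)),((270.75,158.75),(241.9,111.1)),((332,183.5),(268.5,89.5)),((347.5,190.5),(276,85.5))]:
    P,e=tri(T,a,S,b); print(np.round(B(P),4),round(e,4))
from plan import *
def W(x,y,z): return [q[0]+c*x-s*y,q[1]+s*x+c*y,z]
plan(W(.012,.033,.205),1.199,4)
E
```

```text
[0.0675 0.1287 0.2775] 0.0028
[0.0686 0.0837 0.2755] 0.005
[ 0.0689 -0.0866  0.2728] 0.0034
[ 0.0658 -0.1309  0.2706] 0.0066
twist 0.002
[[0.008, 0.024, -0.017], [0.009, 0.024, -0.017], [0.009, 0.024, -0.016], [0.008, 0.023, -0.017]]
end [ 0.61715436 -0.0610972   0.20535546] [-1.57091206e+00  2.92353855e-04  1.19873210e+00]
```

Call:
step_arm(delta_pos=[[0.008,0.024,-0.017],[0.009,0.024,-0.017],[0.009,0.024,-0.016],[0.008,0.023,-0.017],[0,0,0]], twist=[0.002,0.002,0.002,0.002,0], gripper=[0,0,0,0,0], squeeze=25)

```text
time: 3.2
eef_pos: [0.6171, -0.0604, 0.2035]
orientation: [-1.568, 0.0, 1.2]
contact_force: [0.7, 0.5, 0.3]
grip_width: 0.0426
```

Call:
step_arm(delta_pos=[[0,0,0]], twist=[0], gripper=[0])

```text
time: 3.32
eef_pos: [0.6171, -0.0605, 0.2059]
orientation: [-1.571, -0.0, 1.2]
contact_force: [-0.4, 0.0, -0.4]
grip_width: 0.0426
```

```bash
python3 look.py 3 wrist; python3 -c "
from h import *
d=pickle.load(open('c3.pkl','rb'))
cv2.imwrite('pics/w3z.png',cv2.resize(d['wrist']['frame'],None,fx=1.5,fy=1.5,interpolation=cv2.INTER_CUBIC))"
```

```text
{'time': 3.325, 'joint_positions': [0.5339, 0.5429, -0.6662, 1.6575, 0.3723, 1.0713, 0.9566], 'eef_pos': [0.6171, -0.0605, 0.2059], 'orientation': [-1.5711, -0.0001, 1.1999], 'contact_force': [-0.4449, 0.038, -0.3631], 'grip_width': 0.0426}
```

View pics/w3z.png

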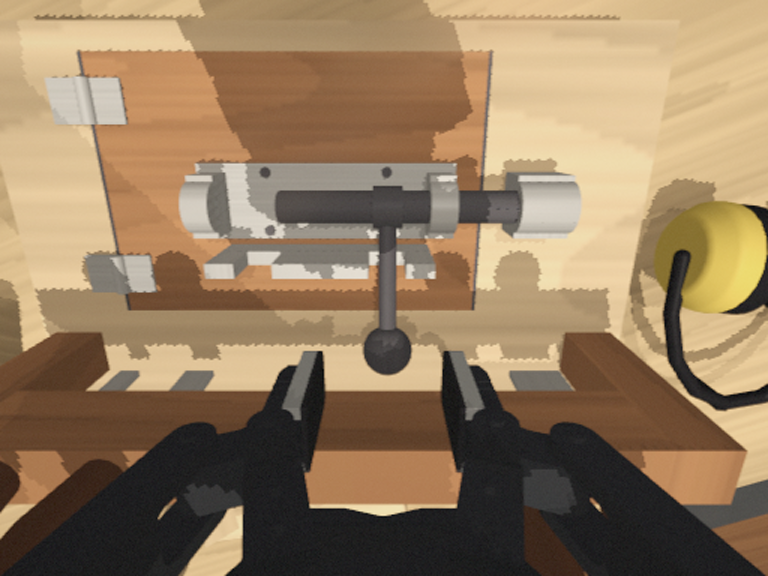

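```bash
python3 - <<'E'
from wfit import *
d=pickle.load(open('c3.pkl','rb')); C=wcam(d)
q=[.5939,-.0873,-.372]; c,s=np.cos(q[2]),np.sin(q[2])
B=lambda P:np.round((1e3*(c*(P[0]-q[0])+s*(P[1]-q[1])),1e3*(-s*(P[0]-q[0])+c*(P[1]-q[1])),1e3*P[2]),1)
for n,u,v,z in [("guard+x L",300,278,.106),("guard+x R",350,278,.106),("guard Lend",206,277,.106),("guard Rend",434,277,.106),("notchR l",363,278,.106),("notchR r",408,278,.106),("notchL l",234,277,.106),("notchL r",272,277,.106),
 ("rail bot",385,391,.130),("rail bot L",200,391,.130),("rail top",385,450,.175),("rail top L",110,450,.175),("ball",387.5,351,.101),("stalk x0",387,262,.090),("keeper r",580,205,.09),("corner TR",680,22,.06)]:
    print(n,B(onz(C,u/1.5-.2,v/1.5-.2,z)))
print("tcp",B(d['s']['eef_pos']))
E
```

```text
guard+x L [  3.   -9.6 106. ]
guard+x R [  2.9  16.7 106. ]
guard Lend [  2.5 -59.  106. ]
guard Rend [  2.3  60.9 106. ]
notchR l [  2.9  23.5 106. ]
notchR r [  2.9  47.2 106. ]
notchL l [  2.5 -44.3 106. ]
notchL r [  2.4 -24.3 106. ]
rail bot [ 56.   35.2 130. ]
rail bot L [ 56.2 -59.7 130. ]
rail top [ 55.5  35.  175. ]
rail top L [ 55.7 -79.1 175. ]
ball [ 48.2  36.7 101. ]
stalk x0 [-1.3 36.3 90. ]
keeper r [-33.1 139.3  90. ]
corner TR [-125.7  192.    60. ]
tcp [ 11.9  33.5 205.9]
```

Call:
step_arm(delta_pos=[[0.0015,0.02,-0.003],[0,0.02,-0.002],[0,0.02,0],[0,0.014,0],[0,0,0]], twist=[0,0,0,0,0], gripper=[-0.45,-0.45,-0.45,-0.45,-0.45])

```text
time: 4.0
eef_pos: [0.622, -0.0606, 0.13]
orientation: [-1.569, 0.0, 1.2]
contact_force: [0.6, 1.0, 0.1]
grip_width: 0.0234
```

```bash
python3 look.py 4 wrist; python3 -c "
from h import *
d=pickle.load(open('c4.pkl','rb'))
q=[.5939,-.0873,-.372]; c,s=np.cos(q[2]),np.sin(q[2])
P=d['s']['eef_pos'];print(1e3*(c*(P[0]-q[0])+s*(P[1]-q[1])),1e3*(-s*(P[0]-q[0])+c*(P[1]-q[1])),1e3*P[2])
cv2.imwrite('pics/w4z.png',cv2.resize(d['wrist']['frame'],None,fx=1.5,fy=1.5,interpolation=cv2.INTER_CUBIC))"
```

```text
{'time': 4.0, 'joint_positions': [0.4971, 0.6393, -0.6208, 1.6965, 0.4397, 0.9513, 0.9089], 'eef_pos': [0.622, -0.0606, 0.13], 'orientation': [-1.5688, 0.0003, 1.2002], 'contact_force': [0.5903, 0.9517, 0.0832], 'grip_width': 0.0234}
16.480518090945335 35.04094060697828 129.98893134726256
```

View pics/w4z.png

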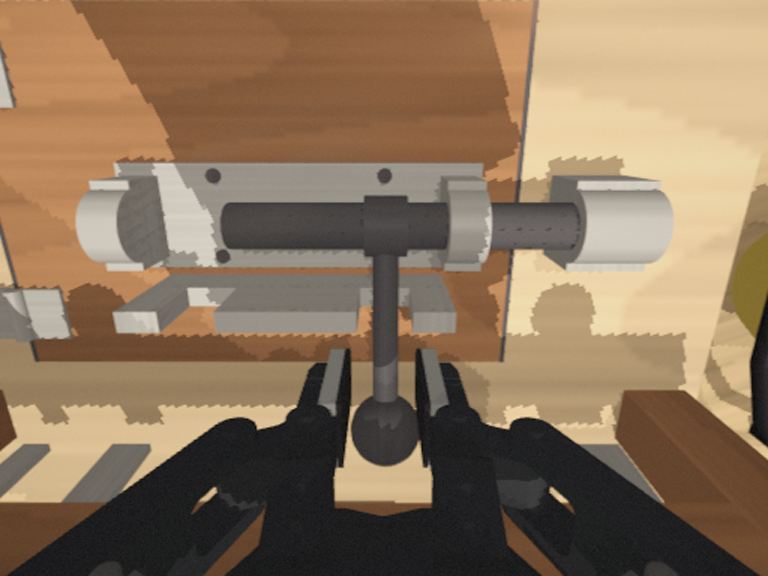

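```bash
python3 - <<'E'
from wfit import *
d=pickle.load(open('c4.pkl','rb')); C=wcam(d)
q=[.5939,-.0873,-.372]; c,s=np.cos(q[2]),np.sin(q[2])
B=lambda P:np.round((1e3*(c*(P[0]-q[0])+s*(P[1]-q[1])),1e3*(-s*(P[0]-q[0])+c*(P[1]-q[1])),1e3*P[2]),1)
for n,u,v,z in [("guard+x",300,332,.106),("padL",347,350,.106),("padR",420,350,.106),("padL",347,350,.110),("padL end",345,466,.12),("padL end",345,466,.14),("ball",386,431,.101)]:
    print(n,B(onz(C,u/1.5-.2,v/1.5-.2,z)))
E
```

```text
guard+x [  3.3   5.9 106. ]
padL [ 10.4  22.5 106. ]
padR [ 10.4  49.1 106. ]
padL [  8.4  22.9 110. ]
padL end [ 49.8  22.  120. ]
padL end [ 32.3  24.1 140. ]
ball [ 49.2  36.9 101. ]
```

Call:
step_arm(delta_pos=[[0.001,0.003,0.001],[0,0.003,0],[0,0.002,0]], twist=[0,0,0], gripper=[-0.45,-0.45,-0.45])

```text
time: 4.42
eef_pos: [0.622, -0.0595, 0.1233]
orientation: [-1.571, -0.0, 1.2]
contact_force: [0.4, -0.1, 1.3]
grip_width: 0.0235
```

Call:
step_arm(delta_pos=[[0,0.003,0],[0,0.003,0],[0,0.003,0]], twist=[0,0,0], gripper=[-0.45,-0.45,-0.45])

```text
time: 4.8
eef_pos: [0.622, -0.0595, 0.1141]
orientation: [-1.571, -0.0, 1.2]
contact_force: [0.5, -0.2, -0.3]
grip_width: 0.0236
```

Call:
step_arm(delta_pos=[[0,0.001,0],[0,0,0],[0,0,0],[0,0,0]], twist=[0,0,0,0], gripper=[-1,-1,-1,-1], squeeze=25)

```text
time: 5.3
eef_pos: [0.6219, -0.0595, 0.1132]
orientation: [-1.571, 0.0, 1.2]
contact_force: [-1.2, -0.3, -0.2]
grip_width: 0.0088
```

```bash
cat > bx.py <<'E'
from wfit import *
import sys
q=[.5939,-.0873,-.372]; c,s=np.cos(q[2]),np.sin(q[2])
B=lambda P:np.round((1e3*(c*(P[0]-q[0])+s*(P[1]-q[1])),1e3*(-s*(P[0]-q[0])+c*(P[1]-q[1])),1e3*P[2]),1)
if __name__=="__main__":
    t=sys.argv[1]; d=pickle.load(open(f'c{t}.pkl','rb')); print("tcp box",B(d['s']['eef_pos']))
    cv2.imwrite(f'pics/w{t}z.png',cv2.resize(d['wrist']['frame'],None,fx=1.5,fy=1.5,interpolation=cv2.INTER_CUBIC))
E
python3 look.py 5 wrist; python3 bx.py 5
```

```text
{'time': 5.3, 'joint_positions': [0.4873, 0.6591, -0.6095, 1.7069, 0.4557, 0.9215, 0.8948], 'eef_pos': [0.6219, -0.0595, 0.1132], 'orientation': [-1.5705, 0.0001, 1.2], 'contact_force': [-1.206, -0.3111, -0.1624], 'grip_width': 0.0088}
tcp box [ 16.   36.1 113.2]
```

View pics/w5z.png

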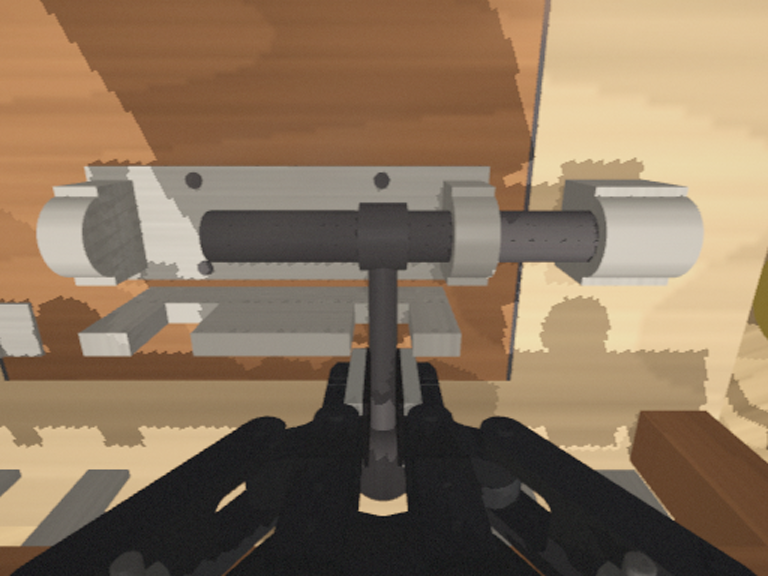

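Call:
step_arm(delta_pos=[[0,-0.0035,0.0005],[0,-0.004,0.0005],[0,-0.004,0.001],[0,-0.004,0.0005],[0,-0.0035,0.0005]], twist=[0,0,0,0,0], gripper=[-1,-1,-1,-1,-1])

```text
time: 5.98
eef_pos: [0.6178, -0.0579, 0.1317]
orientation: [-1.568, 0.001, 1.2]
contact_force: [-6.6, 2.8, -10.3]
grip_width: 0.0085
```

```bash
python3 look.py 6 wrist; python3 bx.py 6
```

```text
{'time': 5.975, 'joint_positions': [0.4975, 0.6312, -0.6238, 1.7064, 0.4367, 0.9503, 0.9056], 'eef_pos': [0.6178, -0.0579, 0.1317], 'orientation': [-1.5677, 0.0006, 1.2005], 'contact_force': [-6.5511, 2.7583, -10.2771], 'grip_width': 0.0085}
tcp box [ 11.6  36.1 131.7]
```

View pics/w6z.png

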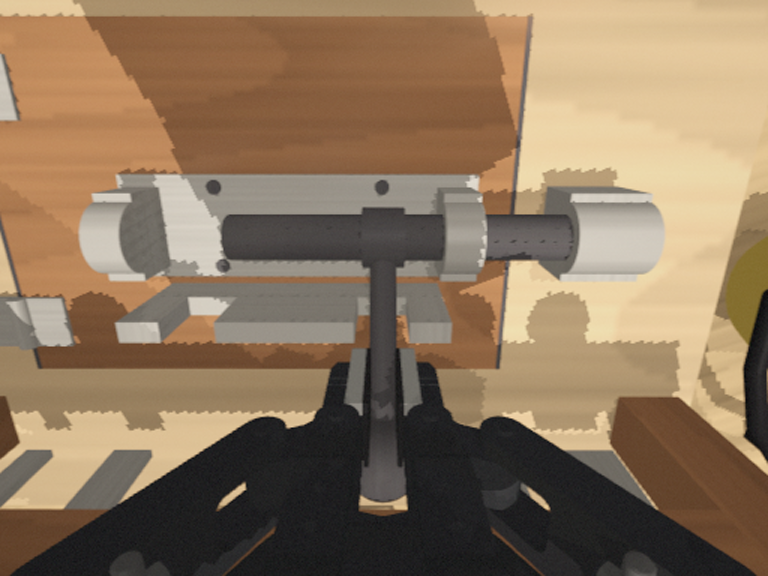

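Call:
step_arm(delta_pos=[[0,-0.002,0.005],[0,-0.002,0.006],[0,0,0.006],[0,0.001,0.004]], twist=[0,0,0,0], gripper=[-1,-1,-1,-1])

```text
time: 6.52
eef_pos: [0.6045, -0.0525, 0.1393]
orientation: [-1.583, -0.003, 1.198]
contact_force: [9.2, -6.2, 10.2]
grip_width: 0.0084
```

```bash
python3 look.py 7 wrist side; python3 bx.py 7; python3 -c "
from h import *
d=pickle.load(open('c7.pkl','rb'))
cv2.imwrite('pics/s7z.png',cv2.resize(d['side']['frame'][60:230,180:350],None,fx=3.5,fy=3.5,interpolation=cv2.INTER_CUBIC))"
```

```text
{'time': 6.525, 'joint_positions': [0.5065, 0.5933, -0.6337, 1.7501, 0.4304, 0.9268, 0.893], 'eef_pos': [0.6045, -0.0525, 0.1393], 'orientation': [-1.5835, -0.0025, 1.1983], 'contact_force': [9.1599, -6.25, 10.2452], 'grip_width': 0.0084}
tcp box [ -2.8  36.3 139.3]
```

View pics/w7z.png

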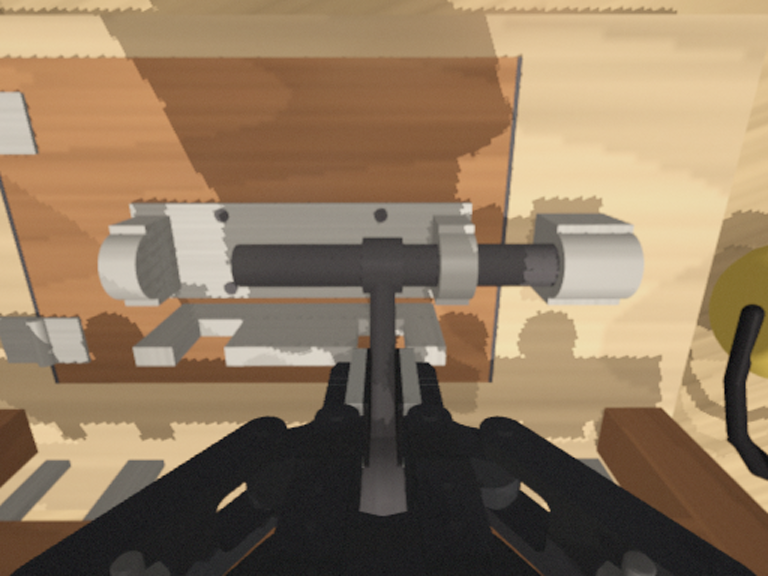

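View pics/s7z.png

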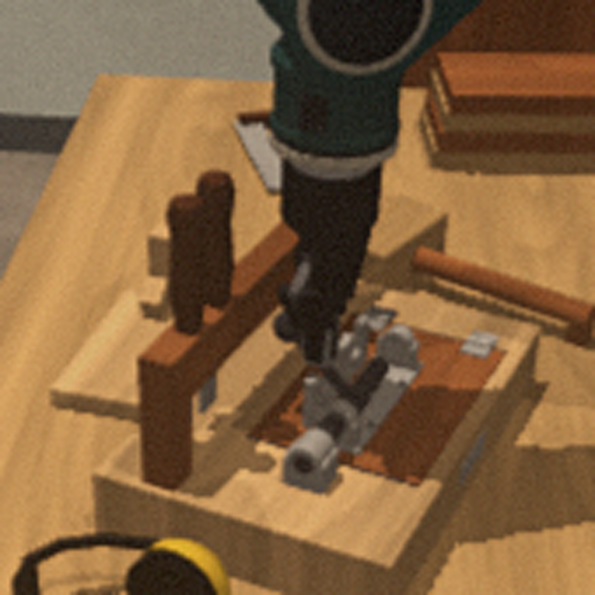

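```bash
cat > ang.py <<'E'
from bx import *
def W(x,y,z): return [q[0]+c*x-s*y,q[1]+s*x+c*y,z]
def tab(d,y):
    for h in (.4,.5,.6,.65,.7,.75,.8,.9):
        t=h+np.radians(12); print(h,proj(d['side'],W(-.03+.08*np.cos(t),y,.084+.08*np.sin(t)))[0].round(1))
if __name__=="__main__":
    d=pickle.load(open(f'c{sys.argv[1]}.pkl','rb')); tab(d,float(sys.argv[2]))
    cv2.imwrite(f'pics/s{sys.argv[1]}zz.png',cv2.resize(d['side']['frame'][125:185,230:310],None,fx=9,fy=9,interpolation=cv2.INTER_CUBIC))
E
python3 ang.py 7 .036
```

```text
0.4 [259.2 153.8]
0.5 [260.8 152.3]
0.6 [262.6 151. ]
0.65 [263.6 150.4]
0.7 [264.6 149.9]
0.75 [265.7 149.4]
0.8 [266.8 149. ]
0.9 [269.1 148.4]
```

View pics/s7zz.png

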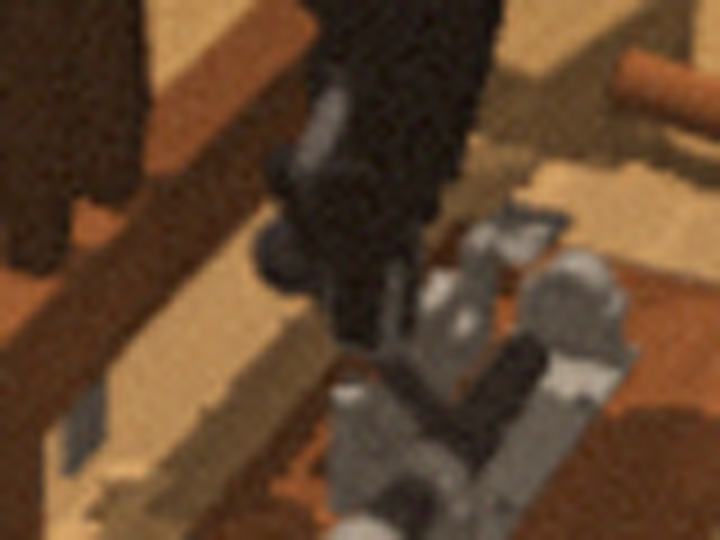

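Call:
step_arm(delta_pos=[[0,-0.002,0.003],[0,-0.002,0.003],[0,0,0]], twist=[0,0,0], gripper=[-1,-1,-1], squeeze=20)

```text
time: 7.0
eef_pos: [0.5979, -0.0498, 0.1428]
orientation: [-1.581, -0.002, 1.199]
contact_force: [13.9, -7.7, 14.8]
grip_width: 0.0084
```

```bash
python3 look.py 8 wrist side; python3 bx.py 8; python3 ang.py 8 .036; python3 -c "
from ang import *
d=pickle.load(open('c0.pkl','rb')); print(proj(d['side'],W(.048,.0365,.101)))"
```

```text
{'time': 7.0, 'joint_positions': [0.5102, 0.5797, -0.6393, 1.7638, 0.4235, 0.9283, 0.8923], 'eef_pos': [0.5979, -0.0498, 0.1428], 'orientation': [-1.5809, -0.002, 1.1988], 'contact_force': [13.9055, -7.6874, 14.804], 'grip_width': 0.0084}
tcp box [ -9.9  36.4 142.8]
0.4 [259.2 153.8]
0.5 [260.8 152.3]
0.6 [262.6 151. ]
0.65 [263.6 150.4]
0.7 [264.6 149.9]
0.75 [265.7 149.4]
0.8 [266.8 149. ]
0.9 [269.1 148.4]
[[255.0616373  161.39119682]]
```

View pics/w8z.png

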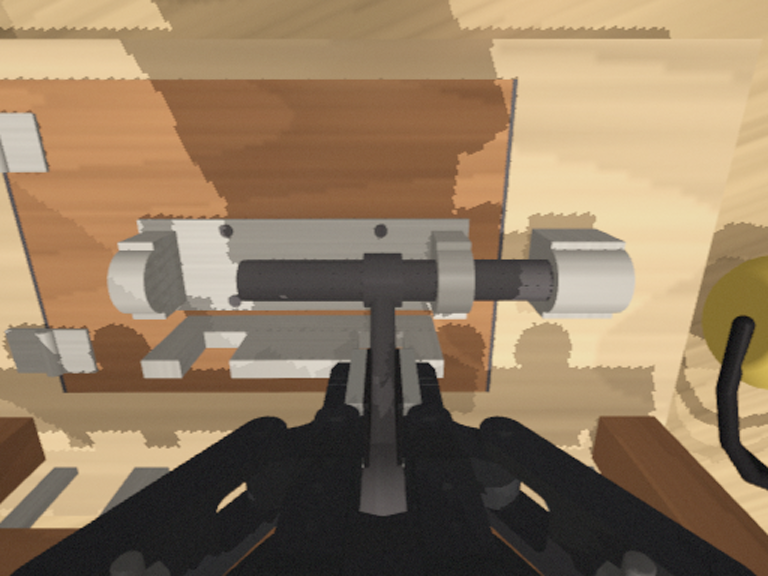

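View pics/s8zz.png

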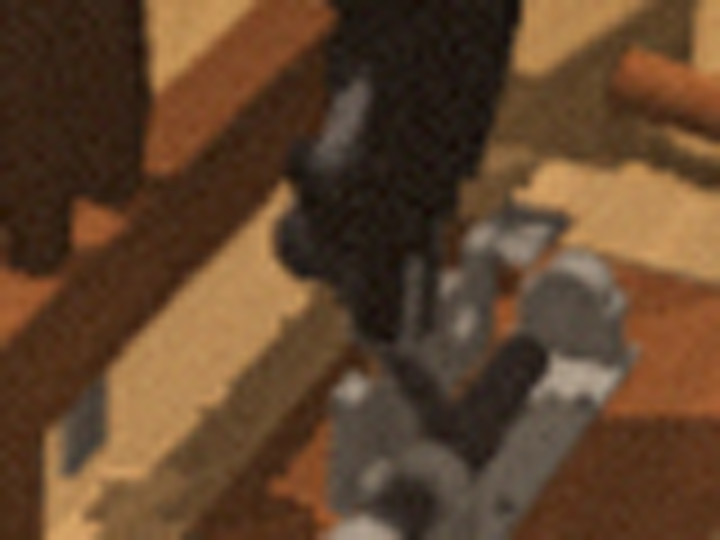

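```bash
python3 - <<'E'
from ang import *
for t,y in ((5,.0365),(7,.0365),(8,.0365)):
    d=pickle.load(open(f'c{t}.pkl','rb')); C=wcam(d); print(t)
    for h in (0,.6,.7,.8,.9,1.0):
        a=h+np.radians(12); R=lambda r,o=0: W(-.03+r*np.cos(a)-o*np.sin(a),y,.084+r*np.sin(a)+o*np.cos(a))
        g=[proj(C,R(r))[0]*1.5 for r in (.02,.04,.055,.066,.08)]
        top=(proj(C,R(.08,.014))[0]*1.5)[1]; 
        def wd(r): 
            P=np.array(R(r)); e=np.array([-s,c,0])*.005; return np.linalg.norm(proj(C,P+e)[0]-proj(C,P-e)[0])*1.5
        print(h,"rows r20,40,55,66,80:",[round(x[1]) for x in g],"width r20,r40,r60",[round(wd(r),1) for r in (.02,.04,.06)])
E
python3 -c "
import cv2
a=cv2.imread('pics/w8z.png')[230:560,270:500]; cv2.imwrite('pics/w8c.png',cv2.resize(cv2.convertScaleAbs(a,alpha=1.8,beta=10),None,fx=2,fy=2))"
```

```text
5
0 rows r20,40,55,66,80: [296, 352, 392, 422, 458] width r20,r40,r60 [np.float64(28.5), np.float64(28.1), np.float64(27.7)]
0.6 rows r20,40,55,66,80: [291, 349, 399, 440, 496] width r20,r40,r60 [np.float64(30.8), np.float64(33.0), np.float64(35.5)]
0.7 rows r20,40,55,66,80: [287, 344, 394, 435, 493] width r20,r40,r60 [np.float64(31.2), np.float64(33.9), np.float64(37.1)]
0.8 rows r20,40,55,66,80: [284, 338, 386, 426, 486] width r20,r40,r60 [np.float64(31.6), np.float64(34.8), np.float64(38.7)]
0.9 rows r20,40,55,66,80: [279, 329, 375, 415, 474] width r20,r40,r60 [np.float64(31.9), np.float64(35.6), np.float64(40.2)]
1.0 rows r20,40,55,66,80: [275, 320, 362, 399, 457] width r20,r40,r60 [np.float64(32.2), np.float64(36.4), np.float64(41.8)]
7
0 rows r20,40,55,66,80: [315, 361, 395, 419, 450] width r20,r40,r60 [np.float64(23.8), np.float64(23.5), np.float64(23.2)]
0.6 rows r20,40,55,66,80: [312, 361, 402, 435, 479] width r20,r40,r60 [np.float64(25.4), np.float64(26.8), np.float64(28.4)]
0.7 rows r20,40,55,66,80: [310, 358, 398, 431, 476] width r20,r40,r60 [np.float64(25.7), np.float64(
[... 449 characters left out ...]
8] width r20,r40,r60 [np.float64(23.1), np.float64(22.8), np.float64(22.5)]
0.6 rows r20,40,55,66,80: [325, 373, 413, 445, 488] width r20,r40,r60 [np.float64(24.6), np.float64(25.9), np.float64(27.4)]
0.7 rows r20,40,55,66,80: [323, 370, 410, 441, 486] width r20,r40,r60 [np.float64(24.8), np.float64(26.5), np.float64(28.3)]
0.8 rows r20,40,55,66,80: [320, 366, 404, 436, 480] width r20,r40,r60 [np.float64(25.1), np.float64(27.0), np.float64(29.2)]
0.9 rows r20,40,55,66,80: [317, 360, 397, 427, 472] width r20,r40,r60 [np.float64(25.3), np.float64(27.5), np.float64(30.2)]
1.0 rows r20,40,55,66,80: [314, 353, 387, 417, 459] width r20,r40,r60 [np.float64(25.5), np.float64(28.0), np.float64(31.0)]
```

View pics/w8c.png

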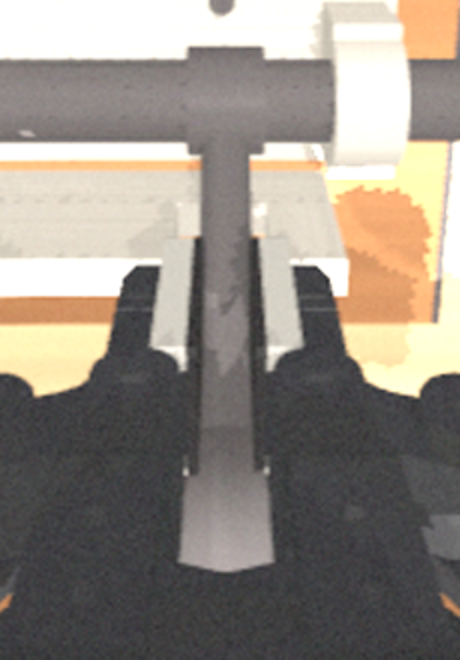

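Call:
step_arm(delta_pos=[[0,-0.001,0.003],[0,0,0.002]], twist=[0,0], gripper=[-1,-1])

```text
time: 7.35
eef_pos: [0.5935, -0.048, 0.1439]
orientation: [-1.581, -0.002, 1.199]
contact_force: [14.7, -8.8, 20.9]
grip_width: 0.0084
```

```bash
python3 look.py 9 side; python3 -c "
from ang import *
d=pickle.load(open('c9.pkl','rb')); print(B(d['s']['eef_pos']))
tab(d,.036)
cv2.imwrite('pics/s9zz.png',cv2.resize(d['side']['frame'][125:185,230:310],None,fx=9,fy=9,interpolation=cv2.INTER_CUBIC))"
```

```text
{'time': 7.35, 'joint_positions': [0.5123, 0.5712, -0.6422, 1.7751, 0.4207, 0.9244, 0.8898], 'eef_pos': [0.5935, -0.048, 0.1439], 'orientation': [-1.5814, -0.0022, 1.1988], 'contact_force': [14.7114, -8.7886, 20.8975], 'grip_width': 0.0084}
[-14.7  36.5 143.9]
0.4 [259.2 153.8]
0.5 [260.8 152.3]
0.6 [262.6 151. ]
0.65 [263.6 150.4]
0.7 [264.6 149.9]
0.75 [265.7 149.4]
0.8 [266.8 149. ]
0.9 [269.1 148.4]
```

View pics/s9zz.png

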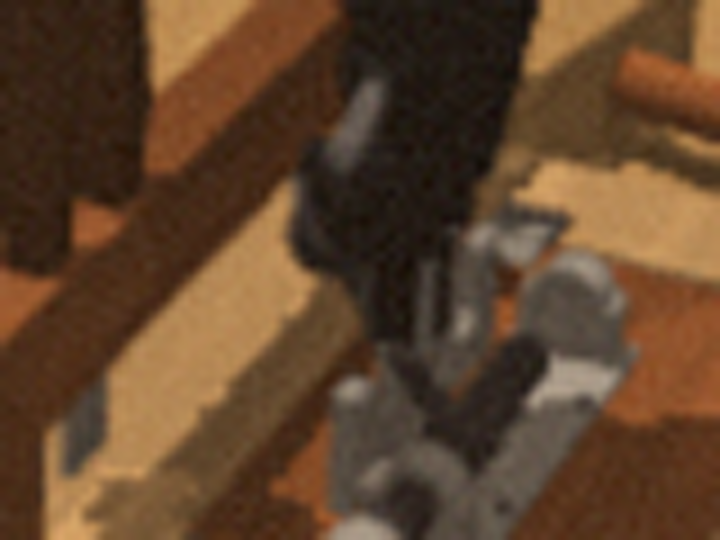

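Call:
step_arm(delta_pos=[[-0.005,0,0],[-0.012,0,0],[-0.014,0,0],[-0.014,0,0],[-0.012,0,0]], twist=[0,0,0,0,0], gripper=[-1,-1,-1,-1,-1])

```text
time: 8.02
eef_pos: [0.5722, -0.1007, 0.1435]
orientation: [-1.58, -0.002, 1.2]
contact_force: [12.3, -2.0, 14.5]
grip_width: 0.0081
```

```bash
python3 look.py 10 wrist; python3 bx.py 10
```

```text
{'time': 8.025, 'joint_positions': [0.6137, 0.5488, -0.6427, 1.8112, 0.4091, 0.9074, 0.9872], 'eef_pos': [0.5722, -0.1007, 0.1435], 'orientation': [-1.5801, -0.0023, 1.1998], 'contact_force': [12.2815, -2.0291, 14.5097], 'grip_width': 0.0081}
tcp box [-15.3 -20.3 143.5]
```

View pics/w10z.png

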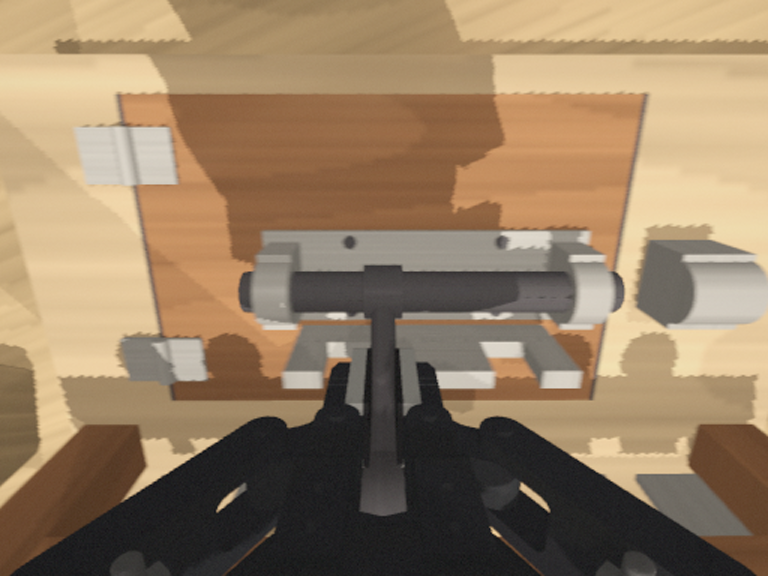

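Call:
step_arm(delta_pos=[[-0.01,0,0],[-0.005,0,0],[0,0,0]], twist=[0,0,0], gripper=[-1,-1,-1])

```text
time: 8.45
eef_pos: [0.5667, -0.1152, 0.1434]
orientation: [-1.58, -0.001, 1.199]
contact_force: [11.8, -6.9, 14.9]
grip_width: 0.0083
```

```bash
python3 look.py 11 wrist side; python3 bx.py 11; python3 -c "
from ang import *
d=pickle.load(open('c11.pkl','rb')); tab(d,-.036)
C=wcam(d)
for n,u,v,z in []: pass
cv2.imwrite('pics/s11zz.png',cv2.resize(d['side']['frame'][105:185,230:320],None,fx=8,fy=7.5,interpolation=cv2.INTER_CUBIC))"
```

```text
{'time': 8.45, 'joint_positions': [0.6402, 0.5441, -0.6416, 1.818, 0.4071, 0.9044, 1.013], 'eef_pos': [0.5667, -0.1152, 0.1434], 'orientation': [-1.58, -0.0013, 1.199], 'contact_force': [11.811, -6.8648, 14.8622], 'grip_width': 0.0083}
tcp box [-15.2 -35.8 143.4]
0.4 [269.5 142.7]
0.5 [271.1 141.2]
0.6 [272.9 139.9]
0.65 [273.8 139.4]
0.7 [274.8 138.8]
0.75 [275.9 138.4]
0.8 [276.9 138. ]
0.9 [279.2 137.3]
```

View pics/w11z.png

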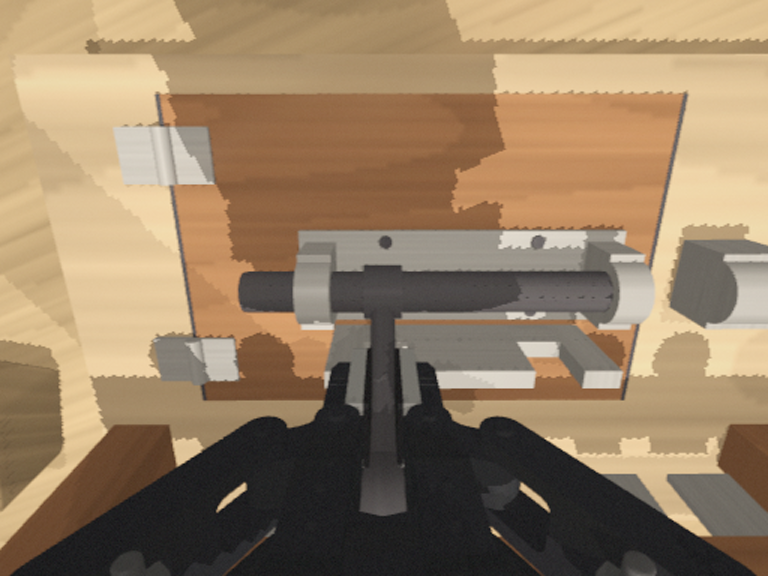

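View pics/s11zz.png

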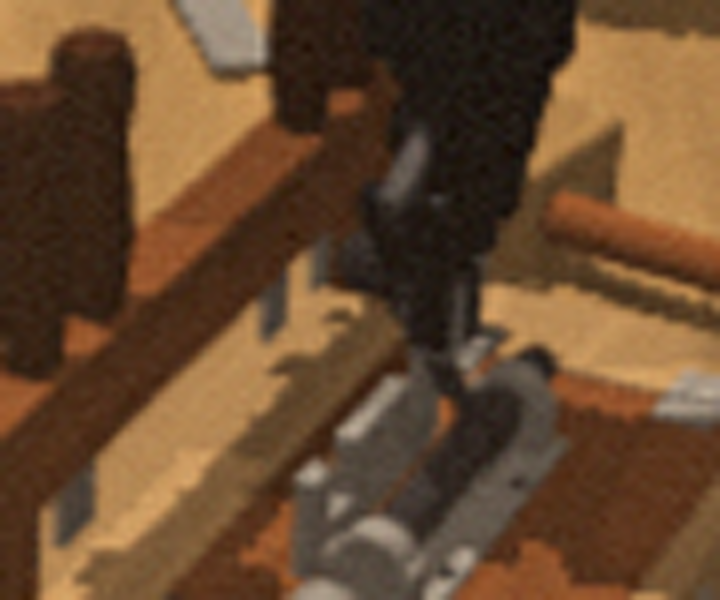

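Call:
step_arm(delta_pos=[[0,0.001,-0.005],[0,0.001,-0.006],[0,0.001,-0.006],[0,0.001,-0.006]], twist=[0,0,0,0], gripper=[-1,-1,-1,-1])

```text
time: 9.05
eef_pos: [0.5832, -0.1216, 0.1351]
orientation: [-1.566, 0.0, 1.201]
contact_force: [-4.4, 3.2, -6.3]
grip_width: 0.0083
```

```bash
python3 look.py 12 wrist side; python3 bx.py 12; python3 -c "
from ang import *
d=pickle.load(open('c12.pkl','rb'))
cv2.imwrite('pics/s12zz.png',cv2.resize(d['side']['frame'][105:185,230:320],None,fx=8,fy=7.5,interpolation=cv2.INTER_CUBIC))"
```

```text
{'time': 9.05, 'joint_positions': [0.6251, 0.5881, -0.6283, 1.7685, 0.4189, 0.927, 1.0193], 'eef_pos': [0.5832, -0.1216, 0.1351], 'orientation': [-1.5664, 0.0005, 1.2006], 'contact_force': [-4.361, 3.1871, -6.2936], 'grip_width': 0.0083}
tcp box [  2.5 -35.8 135.1]
```

View pics/w12z.png

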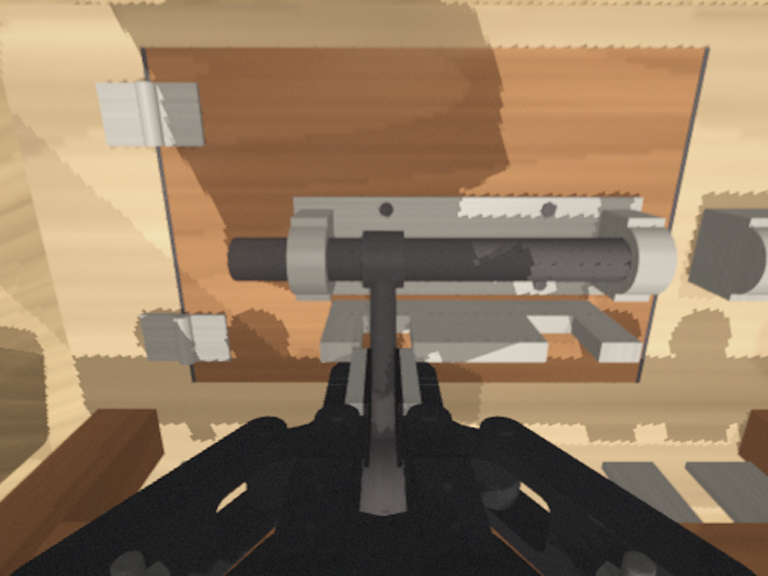

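View pics/s12zz.png

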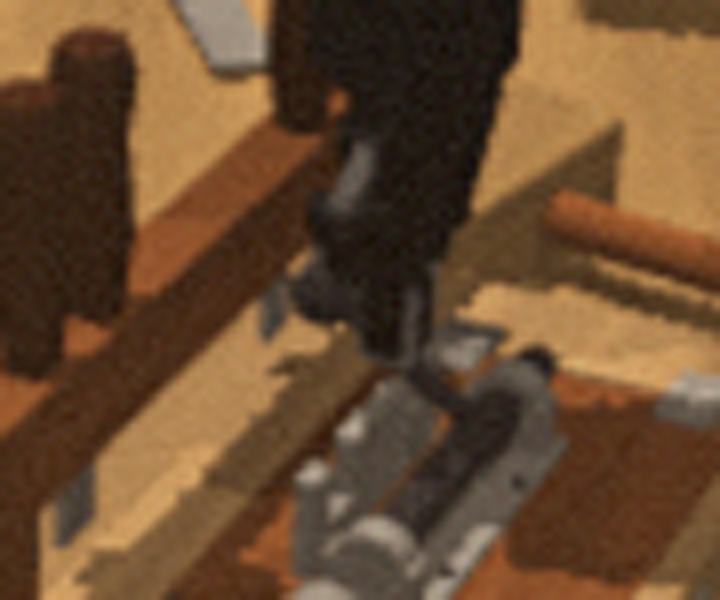

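Call:
step_arm(delta_pos=[[0,0.001,-0.005],[0,0.002,-0.004],[0,0,0]], twist=[0,0,0], gripper=[-1,-1,-1])

```text
time: 9.52
eef_pos: [0.5905, -0.1245, 0.1312]
orientation: [-1.564, 0.001, 1.201]
contact_force: [-13.8, 4.7, -8.4]
grip_width: 0.0082
```

```bash
python3 look.py 13 wrist; python3 bx.py 13
```

```text
{'time': 9.525, 'joint_positions': [0.6189, 0.606, -0.6226, 1.7486, 0.4247, 0.9329, 1.0211], 'eef_pos': [0.5905, -0.1245, 0.1312], 'orientation': [-1.5636, 0.0009, 1.2009], 'contact_force': [-13.7737, 4.6936, -8.4401], 'grip_width': 0.0082}
tcp box [ 10.4 -35.8 131.2]
```

View pics/w13z.png

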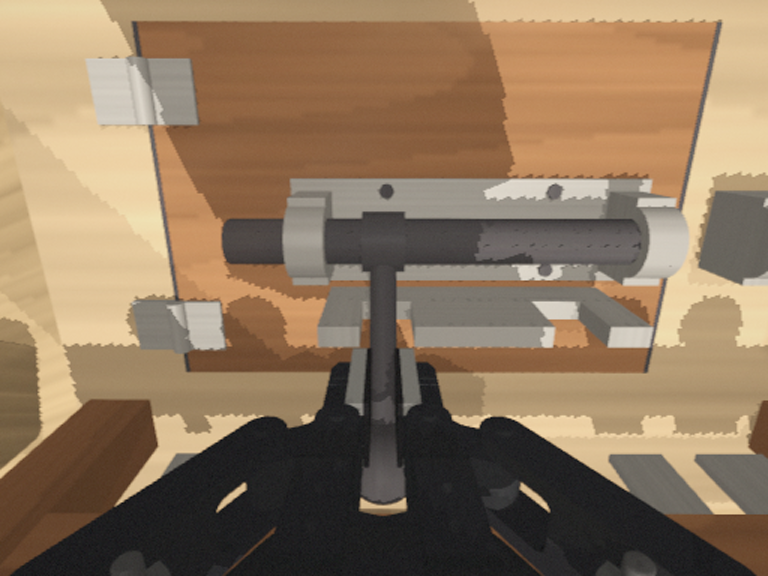

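Call:
step_arm(delta_pos=[[0,0,0],[0,0,0],[0,0,0],[0,0,0]], twist=[0,0,0,0], gripper=[0,0,0,0])

```text
time: 10.07
eef_pos: [0.5933, -0.1256, 0.1334]
orientation: [-1.571, -0.0, 1.2]
contact_force: [0.6, -0.3, 0.3]
grip_width: 0.0428
```

```bash
python3 look.py 14 wrist; python3 bx.py 14
```

```text
{'time': 10.075, 'joint_positions': [0.6195, 0.6039, -0.6227, 1.7454, 0.4258, 0.9304, 1.0211], 'eef_pos': [0.5933, -0.1256, 0.1334], 'orientation': [-1.5711, -0.0001, 1.1999], 'contact_force': [0.6018, -0.2744, 0.3266], 'grip_width': 0.0428}
tcp box [ 13.3 -35.9 133.4]
```

View pics/w14z.png

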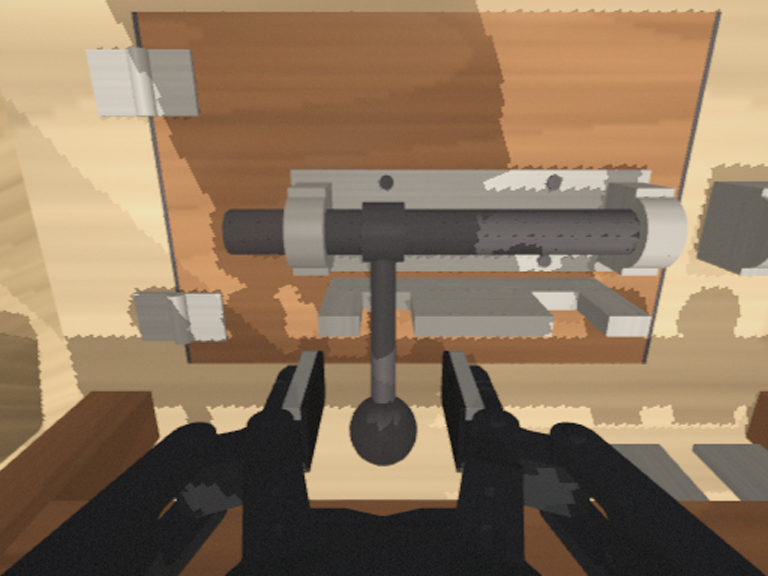

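Call:
step_arm(delta_pos=[[0,-0.015,0.002],[0,-0.03,0.004],[0,-0.04,0.01],[0,-0.03,0.01],[0,0,0]], twist=[0,0,0,0,0], gripper=[0,0,0,0,0])

```text
time: 10.75
eef_pos: [0.5694, -0.1158, 0.2515]
orientation: [-1.575, 0.0, 1.2]
contact_force: [0.5, 0.1, -0.1]
grip_width: 0.0427
```

Call:
step_arm(delta_pos=[[0,0,0],[0,0,0]], twist=[0,0], gripper=[0,0])

```text
time: 11.0
eef_pos: [0.5687, -0.1161, 0.2476]
orientation: [-1.57, -0.0, 1.2]
contact_force: [-0.5, -0.6, -0.0]
grip_width: 0.0425
```

```bash
python3 look.py 15 wrist side top; python3 bx.py 15; python3 -c "
from bx import *
d=pickle.load(open('c15.pkl','rb'))
C=wcam(d)
for y in (-.03,-.035,-.04):
  for h in (0,.1,.2):
    a=h+np.radians(12); x,z=-.03+.08*np.cos(a),.084+.08*np.sin(a)
    print(y,h,(proj(C,[q[0]+c*x-s*y,q[1]+s*x+c*y,z])[0]*1.5).round(1))
a=pickle.load(open('c0.pkl','rb'))
for n in ('top',):
  df=cv2.absdiff(a[n]['frame'],d[n]['frame']); print(df.max(2)[130:200,170:225].mean(), df.max(2)[130:175,290:360].mean(),df.max(2)[205:300,345:415].mean())"
```

```text
{'time': 11.0, 'joint_positions': [0.6908, 0.4296, -0.7012, 1.7182, 0.3046, 1.1071, 1.096], 'eef_pos': [0.5687, -0.1161, 0.2476], 'orientation': [-1.5695, -0.0001, 1.2], 'contact_force': [-0.5213, -0.6315, -0.0259], 'grip_width': 0.0425}
tcp box [-13.  -36.  247.6]
-0.03 0 [390.5 355.2]
-0.03 0.1 [390.7 358. ]
-0.03 0.2 [390.9 359.7]
-0.035 0 [383.1 355.2]
-0.035 0.1 [383.1 358. ]
-0.035 0.2 [383.2 359.7]
-0.04 0 [375.8 355.2]
-0.04 0.1 [375.6 358. ]
-0.04 0.2 [375.4 359.7]
15.320519480519481 44.923809523809524 54.05323308270677
```

View pics/w15z.png

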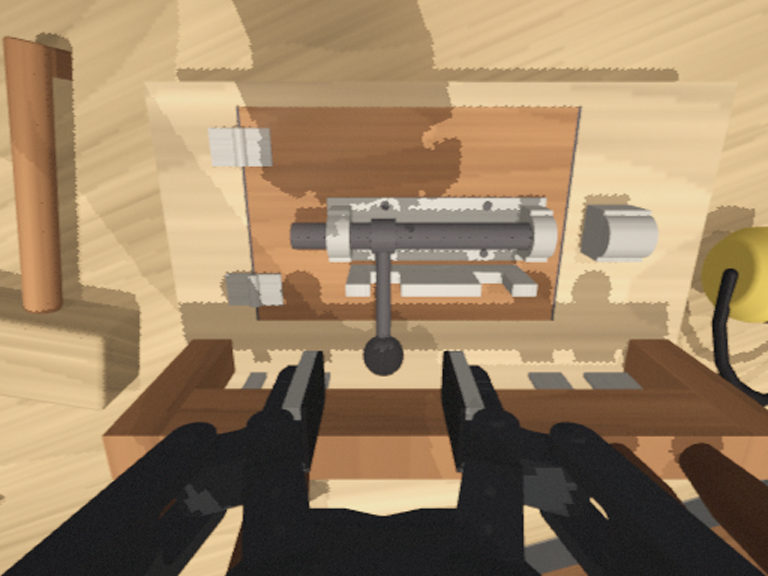

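View pics/side15.png

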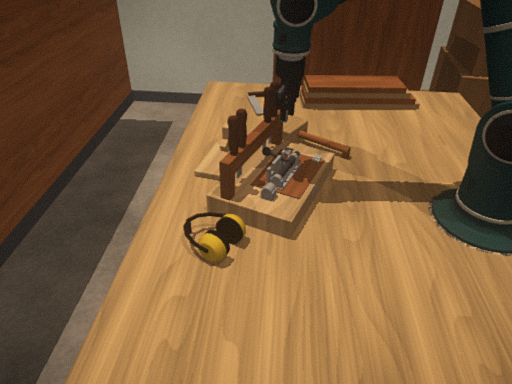

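```bash
python3 - <<'E'
from ang import *
d=pickle.load(open('c15.pkl','rb')); 
for h in (0,.2): 
    a=h+np.radians(12); print(h,proj(d['side'],W(-.03+.08*np.cos(a),-.035,.084+.08*np.sin(a)))+[1,1.1])
f=d['side']['frame'].astype(int); m=((f.max(2)<60)).astype(np.uint8)[143:160,255:280]
for r in m: print(''.join('#' if v else '.' for v in r))
print(robot.sign_off()) if False else None
from bench import robot
s=robot.sense(); print(s['contact_force'],abs(s['qd']).max()); print(robot.sign_off())
E
```

```text
0 [[266.21911194 151.41203821]]
0.2 [[267.84055459 147.42375003]]
.........................
.........................
.........................
.........................
.........##..............
.........#####...........
........#######..........
........#######..........
........########.........
........########.........
........########........#
.........#########.......
...........##....####....
...................###...
...................##....
.........................
.........................
[-0.08559319 -0.00375354 -0.01648651] 0.004004089498510749
the job is handed in; nothing more can be done
None
```

I unbolted the hatch: the handle was lifted out of the locked notch, the bolt was drawn, and the handle now lies in the parked notch. I then let go, backed the gripper off and handed the job in at about 11 s of the 43 s allowed. No verdict was reported.

**How it was done:** The moves couldn't tilt the tool, so I didn't lean the gripper back as the task text suggested. I gripped the stalk with the gripper upright, in the gap between guard and rail.

**On the way** (estimated from pictures, since the joint values can't be read):
- **Handle lift:** the handle was up at about 0.7–0.8 rad while the bolt was still about 3.5 mm drawn.
- **Bolt draw:** the bolt was then drawn to about 76 mm before the handle came down.
- **Forces:** the wrist force peaked at about 27 N while the pads slid along the stalk. I saw no sign of contact with the rail or chisels, but their contact force isn't measured separately.

**Last checks:**
- **Parked position:** in the wrist view, the ball sits where a bolt drawn 75 mm with the handle down would put it. The side view agrees on the handle to within about 1 pixel; a handle 0.2 rad higher would show about 4 pixels away.
- **Robot clear:** the wrist force was about 0.1 N and the arm was at rest.

**Not settled:** comparing the top picture before and after was no use for the loose items, probably because the arm and its shadow cover much of that view. By eye, the side and wrist views show the ear defenders and mallet where they were. I have no separate check on the template, but nothing came near it.

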